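# Clip the filter cover onto the sander's dust box

## Task

The palm sander's dust box stands empty and open on the bench: set the new filter cover (white, with the yellow finger grip) squarely on it and press it down until the red spring latches at both ends have snapped over its edge. Its seal has only just been glued in, so do not let up after the click: keep pressing the cover down firmly, with a kilo or two, and finish like that, hand still on the cover and pressing. Leave the old cover with the black grip and everything else on the bench alone.

Things in the scene. Friction and masses are not known exactly. Their poses are not given: they have to be found in the camera images.
- dustbox: Black open-topped plastic dust box, 120 (x) x 76 (y) x 50 mm high, walls 4 mm, inside 112 x 68 mm. Loose and light (0.16 kg): it slides a little if pushed sideways. Origin at the centre of its underside, z up, x along its length. A red sprung latch stands at each short end, up to 70 mm from the middle. The cover fits either way round.
- box_rim (a point): Centre of the box's open mouth, level with the rim, 50 mm above the box's underside; axes as the box. When the cover is home its plate lies on this rim and the cover's origin is 18 mm below this point.
- latch_a (a joint): Angle in rad of the red latch at the box's +x end: 0 = upright (at rest, and again once snapped over the cover), positive = bent outward, about 0.09 while the cover's edge passes; a spring pulls it to 0. Its top flares outward as a ramp up to 73 mm above the bench; its hook, 56 mm above the bench, reaches inward to 55 mm from the box's middle.
- latch_b (a joint): The same for the red latch at the box's -x end.
- new_cover: New filter cover, about 0.12 kg, lying filter down on the bench, as it goes on the box. White plate 118 (x) x 74 (y) x 4 mm, underside 18 mm above the origin; below it a round-edged black plug 109 x 65 mm, 9 mm deep, and a white pleated filter 96 x 52 mm, which enter the box with 1.5 mm play each side. Origin at the centre of the filter's underside, z up, x along its length.
- cover_grip (a point): Middle of the yellow finger grip, 32 mm above the cover's origin; axes as the cover. The grip is 56 (x) x 16 (y) mm and rises from 22 to 42 mm above the origin; pinch it across its 16 mm. Pushing the cover on, the latches resist from 12 mm above home, 8 to 14 N at worst about 8 mm above home; then the force drops away and they snap over, 4 mm above home; next the plate meets the firm rim.
- old_cover: The old cover: same shape and size, but grey with a black grip and a brown clogged filter. Origin as for the new one. Leave it alone.
- sander: Green palm sander standing on its 112 x 102 mm pad, 149 mm high; origin at the centre of its underside. Bystander.
- glue: White glue bottle with a red cap, 64 mm across, 200 mm high; origin under its centre. Bystander.
- spray_can: Orange spray can, 65 mm across, 200 mm high; origin under its centre. Bystander.
- cork_block: Cork sanding block, 110 x 60 x 35 mm; origin under its centre. Bystander.
- pencil: Flat red carpenter's pencil, about 170 x 14 x 7 mm; origin under its centre. Bystander.
- sharpener: Small metal pencil sharpener, 26 x 16 x 12 mm; origin under its centre. Bystander.
- battery: Black tool battery pack, 112 x 74 x 64 mm; origin under its centre. Bystander.
There are look-alikes about, which are no part of the job. What is shaped like the new_cover but purple is not meant. What is shaped like the dustbox but pink or turquoise is not meant.

How it is judged:
On the way, in this order (a step that is already met when the one before it is completed fails the run):
1. the new cover is lifted clear of the bench (height (world z) of new_cover above 0.045 m), for 0.1 s.
2. the cover's edge forces a red latch outward (value of joint any of latch_a, latch_b above 0.03 rad).
3. the cover is home on the rim with both latches snapped over it (z of new_cover in the frame of dustbox between 0.029 and 0.035 m and horizontal distance between new_cover and dustbox below 0.006 m and angle between the z axis of new_cover and the z axis of dustbox, either way round below 0.06 rad and angle between the x axis of new_cover and the x axis of dustbox, either way round below 0.08 rad and value of joint each of latch_a, latch_b below 0.025 rad), for 0.2 s.
At the end, for the whole second after the job is handed in: New cover home on the box (3 mm of fully down, 6 mm of centred, 0.08 rad of square), both latches upright over it, box flat on the bench, fingers still pressing (over 4 N on the box) through the last second; old cover within 20 mm and other things within 30 mm of their places (all of step 3 and contact force between new_cover and dustbox above 4 N and contact force between the fingers and new_cover above 3 N and angle between dustbox's own z axis and vertical below 0.05 rad and height (world z) of dustbox between -0.004 and 0.004 m and linear speed of each of new_cover, dustbox below 0.02 m/s and distance of old_cover from where it was at the start of the episode below 0.02 m and distance of each of sander, glue, spray_can, cork_block, pencil, sharpener, battery from where it was at the start of the episode below 0.03 m); the arm keeps its last pose, push and grip.
It fails at once if the old cover is moved more than 20 mm (distance of old_cover from where it was at the start of the episode above 0.02 m).
It fails at once if another thing on the bench is moved more than 30 mm (distance of any of sander, glue, spray_can, cork_block, pencil, sharpener, battery from where it was at the start of the episode above 0.03 m).
It fails at once if the dust box is tipped over (angle between dustbox's own z axis and vertical above 0.5 rad).
It fails at once if the cover is pressed on the box with over 60 N (contact force between new_cover and dustbox above 60 N).
It also fails if it takes over 42 s, if anything falls off the work surface, if the arm or the gripper's body presses on something with over 40 N, if the wrist force passes 120 N, or if a joint passes its speed limit or range.

## Robot

A 6-joint arm with a two-finger parallel gripper is mounted at the origin on the work surface. World frame = base frame: x ahead of the robot, y to its left, z up, the work surface at z = 0. Lengths are in m, angles in rad, forces in N, time in s.
With the tool pointing down it reaches from about 0.3 to 0.85 m from the base axis. Payload 4.2 kg.
Tool frame: the origin (TCP) lies midway between the tips of the shut fingers; the grasp point (between the pads) lies 19 mm behind it; z points along the fingers, y is the line along which they close (so a half turn about z gives the same grasp; the last joint's range is limited). The gripper opens to 91 mm and grips with 3 to 60 N. Pads are 32 mm wide; open, the fingers measure 118 mm over their backs; the gripper's body (76 mm by 178 mm) begins 60 mm behind the grasp point.
Start: joints at [-1.184, 0.32, 1.565, -0, 1.257, -0.02], TCP at [0.228, -0.528, 0.214] pointing down, gripper open.
Joint ranges: [-3.11, 3.11], [-0.84, 2.01], [0.21, 2.61], [-1.34, 4.49], [0.05, 2.63], [-2.56, 2.56]. Speed limits (rad/s): [2.57, 2.57, 3.14, 3.14, 3.14, 3.14].

## Interface

Orientations are given as a rotation vector (axis times angle).
In Python, from cell import manip gives the robot as it stands.
- The arm moves only by the tool drive_tool, never from a script. Its argument "series" is a list of rows, each a list of 3 entries, a list of its own where there are three numbers: the shift along the world's x, y, z in m, then the turn about the world's z in degrees, then the opening, from 0 (shut) to 1 (fully open). In form: [[[x, y, z], spin, grip], ...]. A call has 1 to 10 rows; each row is the pose to reach, as a shift and turn from the pose commanded when the call began; what a row does not reach only later rows make up. A row lasts 1/10 s, in which the tool goes at most 50 mm and 8.59 degrees, less where a joint would pass 70% of its speed; a pose out of reach is approached as far as the arm can. A call with a gripper value outside its range is refused whole. The fingers move at their own pace and stop on an object; the grip force is fixed at half the most. Time passes only in rows, so rows that repeat a pose let the fingers close. It gives the time, the measured TCP pose, the force, the opening and the grip force at its end, in the units of the state.
- manip.get_state(): the state, without advancing time (a new reading comes with each control period).
- manip.capture(name): name is "scene" or "top" or "wrist"; returns (picture, depth): 384x512x3 uint8, blue, green, red; 384x512 float32, m along the optical axis (not along the pixel's ray), 0 where there is no reading.
- manip.camera_info(name): a dict with "fx", "fy", "cx", "cy" (pixels), "R" (3x3) and "t" (3): a world point X has camera coordinates R X + t; the wrist camera has in their place "hand_eye" (4x4, takes a point from camera to tool coordinates, whose origin is the TCP and whose axes are the flange's). Camera axes: x right, y down, z forward; pixel columns grow to the right and rows downward; lengths in m; the calibration is good to about 2 mm. A picture is of the moment at which its call begins: read the wrist's pose just before it. camera_info takes no time and is no camera call.
- manip.job_done(): hands the job in; it is judged then, once.
The state is a dict: "time_s": time; "qpos": joint angles; "joint_velocities": joint speeds; "joint_efforts": joint torques, N m; "eef_pos": TCP position; "orientation": TCP orientation; "force": force on the tool from outside, world axes, zero at the start; "moment": the same for the moment, N m; "gripper_width": opening from 0.0 (shut) to 1.0 (fully open); "grasp_force": force on a finger pad.
Only numpy, scipy, OpenCV 4.12 (cv2) and the standard library are available. Lean on these libraries where they do the work, as an engineer would, in place of code of your own. Each camera call takes 0.05 s, during which the arm holds its last target. There are 200 camera calls.

## Working session

There is one attempt and no reset: what is moved stays moved. The work goes in short steps, Python scripts to look and compute and a tool call to move; the robot and the scene stay as the last step left them, time stands still between calls to the robot, and variables do not carry over. Pictures are saved under pics/ and viewed, at most 10 in all, crops included, and the job is handed in when it is done.

Besides the shell and the picture viewer there is one more tool, called as name(argument=value, ...) on one line, values as JSON. drive_tool: Moves the arm, as the interface text tells. Its arguments: {"type":"object","properties":{"series":{"type":"array","items":{"type":"array"}}},"required":["series"]}

```bash
mkdir -p pics; cat > h.py <<'E'
import numpy as np, cv2
from cell import manip
def grab(n):
    s=manip.get_state(); im,d=manip.capture(n); np.savez(f'{n}.npz',im=im,d=d,p=s['eef_pos'],o=s['orientation']); return s,im,d
def world(n,u,v,d=None,z=None):
    c=manip.camera_info(n); f=np.load(f'{n}.npz')
    if 'R' in c: R=np.array(c['R']);t=np.array(c['t']); Rw=R.T; tw=-R.T@t
    else:
        H=np.array(c['hand_eye']); Rt=cv2.Rodrigues(np.array(f['o'],float))[0]
        Rw=Rt@H[:3,:3]; tw=Rt@H[:3,3]+f['p']
    ray=Rw@np.array([(u-c['cx'])/c['fx'],(v-c['cy'])/c['fy'],1])
    if z is not None: return tw+ray*(z-tw[2])/ray[2]
    if d is None: d=f['d'][int(round(v)),int(round(u))]
    return tw+ray*d
E
python3 - <<'E'
from h import *
s,a,_=grab('top'); _,b,_=grab('scene')
print(s)
cv2.imwrite('pics/top1.png',cv2.resize(a,(800,600),interpolation=cv2.INTER_CUBIC))
cv2.imwrite('pics/scene1.png',cv2.resize(b,(800,600),interpolation=cv2.INTER_CUBIC))
E
```

```text
{'time_s': 0.0, 'qpos': array([-1.18402200e+00,  3.20307131e-01,  1.56568092e+00, -2.10757125e-05,
        1.25740347e+00, -1.99754390e-02]), 'joint_velocities': array([ 0.00012685,  0.00110949, -0.00181215,  0.00155743, -0.00091577,
        0.00041857]), 'joint_efforts': array([-3.64764301e-04, -4.12463272e+01, -2.31973153e+01,  7.27098039e-02,
        4.57396929e-02, -1.48428239e-04]), 'eef_pos': array([ 0.22730006, -0.52761055,  0.21311081]), 'orientation': array([-3.07511526e+00, -6.34179206e-01,  5.45973256e-04]), 'force': array([ 0.6232464 ,  0.49253629, -0.07439672]), 'moment': array([ 0.00326826, -0.00582096, -0.0628075 ]), 'grasp_force': 0.0, 'gripper_width': 1.0006335708683884}
```

View pics/top1.png

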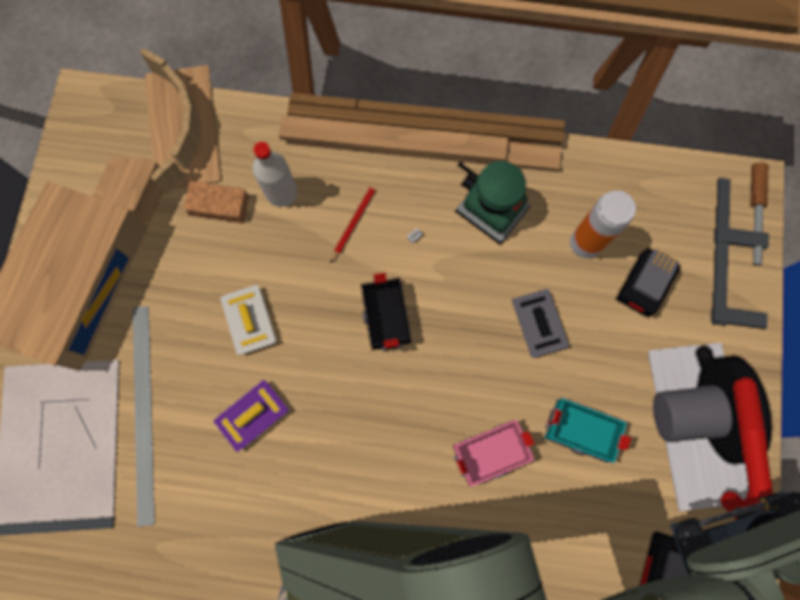

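View pics/scene1.png

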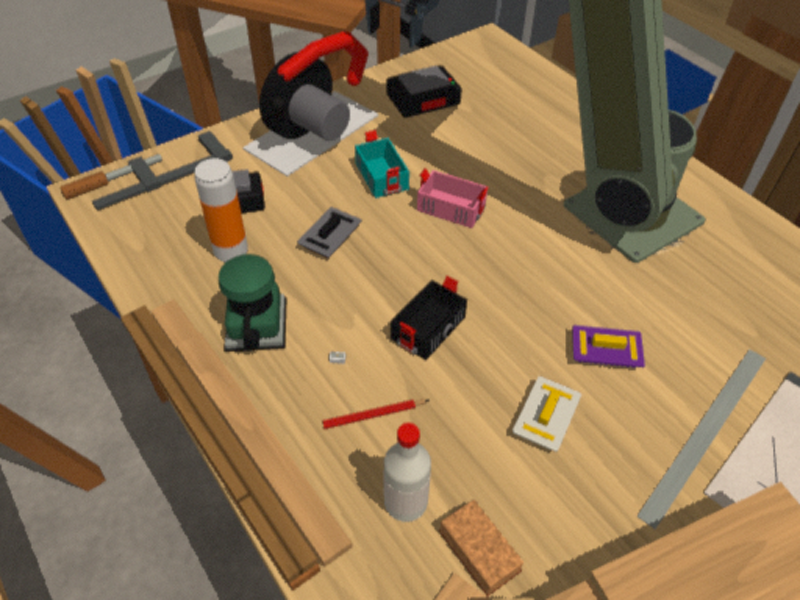

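Candidates, in `top` at 800 px. Covers: white/yellow (248,320), purple (252,415) and grey/black (541,322). Boxes: black (387,313), pink (495,452) and turquoise (588,430). I choose the white cover and the black box. Next I check them in a crop and measure.

```bash
python3 - <<'E'
from h import *
f=np.load('top.npz'); im=f['im'];d=f['d']
cv2.imwrite('pics/crop1.png',cv2.resize(im[165:240,130:280],(800,400),interpolation=cv2.INTER_CUBIC))
for n,(u,v) in dict(grip=(248,318),plate=(240,310),boxin=(387,313),old=(541,322),purple=(252,415)).items():
    print(n,world('top',u*.64,v*.64).round(3))
def rect(m,z,x0,x1,y0,y1):
    m=m.copy();k=np.zeros_like(m);k[y0:y1,x0:x1]=1;v,u=np.nonzero(m&k)
    P=np.array([world('top',a,b,z=z)[:2] for a,b in zip(u,v)],np.float32)
    return cv2.minAreaRect(P)
hs=cv2.cvtColor(im,cv2.COLOR_BGR2HSV); H,S,V=[hs[...,i].astype(int) for i in range(3)]
yel=((H>20)&(H<32)&(S>170)&(V>120)).astype(np.uint8)
white=((S<70)&(V>130)).astype(np.uint8)
red=(((H<8)|(H>172))&(S>170)).astype(np.uint8)
print('white',rect(white,.022,135,185,175,235))
n,l,st,c=cv2.connectedComponentsWithStats(red[165:240,220:280]);print('red',[(st[i,4],(c[i]+[220,165]).round(1)) for i in range(1,n) if st[i,4]>5])
E
```

```text
grip [0.473 0.251 0.041]
plate [0.486 0.269 0.041]
boxin [0.525 0.001 0.005]
old [ 0.541 -0.284  0.041]
purple [0.301 0.212 0.037]
white ((0.4750358462333679, 0.2574828863143921), (0.11905515938997269, 0.07620935142040253), 27.422334671020508)
red [(np.int32(50), array([243.1, 178.3])), (np.int32(54), array([249.8, 219.1]))]
```

View pics/crop1.png

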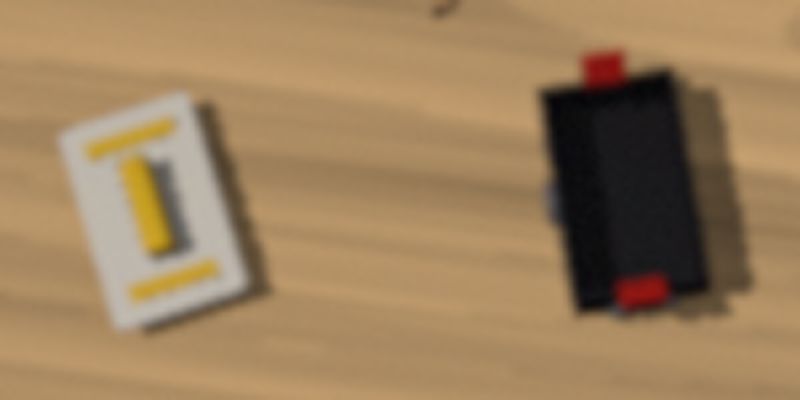

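The crop confirms the white cover with the yellow grip at crop (150,205), and the black box with two red latches at (605,70) and (640,290). The box rim corners are at about (543,90), (672,72), (708,292) and (578,312).

```bash
python3 - <<'E'
from h import *
C=[(543,90),(672,72),(708,292),(578,312)]
def fit(C,z):
    P=np.array([world('top',u*150/800-.5+130,v*75/400-.5+165,z=z)[:2] for u,v in C])
    c=P.mean(0); l=(P[0]+P[1]-P[2]-P[3])/2; w=(P[0]+P[3]-P[1]-P[2])/2
    print(P.round(3).tolist(),c.round(4),np.linalg.norm(l),np.linalg.norm(w),np.degrees(np.arctan2(l[1],l[0])),np.degrees(np.arctan2(w[1],w[0])))
fit(C,.05)
fit([(60,135),(188,93),(249,288),(120,328)],.022)
fit([(125,160),(145,155),(172,247),(150,255)],.042)
c=manip.camera_info('wrist');print(c)
E
```

```text
[[0.565, 0.053], [0.585, -0.014], [0.468, -0.05], [0.448, 0.017]] [0.5162 0.0014] 0.12268573527443717 0.07022652486345321 17.20954894398888 106.50501249325202
[[0.509, 0.316], [0.543, 0.251], [0.44, 0.197], [0.409, 0.263]] [0.4751 0.2567] 0.11494048300252416 0.07280910566343993 27.63663199653514 116.30936571439601
[[0.497, 0.272], [0.501, 0.262], [0.453, 0.238], [0.447, 0.249]] [0.4746 0.2554] 0.05402604934026106 0.01167963715840339 25.96278260396602 115.75708363891401
{'fx': 296.70915684112595, 'fy': 296.70915684112595, 'cx': 259.0233417554549, 'cy': 189.91259069205566, 'hand_eye': array([[-3.28714573e-04, -9.57332767e-01, -2.88987654e-01,
         8.01775491e-02],
       [ 9.99999942e-01, -3.39777558e-04, -1.18841218e-05,
         1.25781221e-03],
       [-8.68144603e-05, -2.88987641e-01,  9.57332824e-01,
        -1.70469395e-01],
       [ 0.00000000e+00,  0.00000000e+00,  0.00000000e+00,
         1.00000000e+00]])}
```

drive_tool(series=[[[0.04,0.1,0.03],0,1],[[0.07,0.18,0.03],0,1],[[0.11,0.26,0.03],0,1],[[0.15,0.34,0.03],0,1],[[0.18,0.42,0.03],0,1],[[0.2,0.46,0.03],0,1],[[0.22,0.52,0.03],0,1],[[0.24,0.6,0.03],4,1],[[0.24,0.68,0.03],4,1],[[0.24,0.76,0.03],4,1]])

```text
time_s: 1.1
eef_pos: [0.405, -0.0623, 0.2419]
orientation: [3.053, 0.741, 0.0]
force: [0.8, -0.9, 0.9]
gripper_width: 0.999
grasp_force: 0.0
```

drive_tool(series=[[[0.0,0.0,0.0],0,1],[[0.0,0.0,0.0],0,1]])

```text
time_s: 1.3
eef_pos: [0.4047, -0.0634, 0.2418]
orientation: [3.051, 0.747, -0.001]
force: [0.5, 0.2, -0.0]
gripper_width: 0.994
grasp_force: 0.0
```

```bash
python3 - <<'E'
from h import *
s,im,d=grab('wrist'); print(s['time_s'],s['eef_pos'],s['joint_velocities'].round(3))
cv2.imwrite('pics/w1.png',cv2.resize(im,(800,600),interpolation=cv2.INTER_CUBIC))
E
```

```text
1.3 [ 0.40468202 -0.06340777  0.241762  ] [-0.061  0.    -0.001 -0.004  0.001 -0.001]
```

View pics/w1.png

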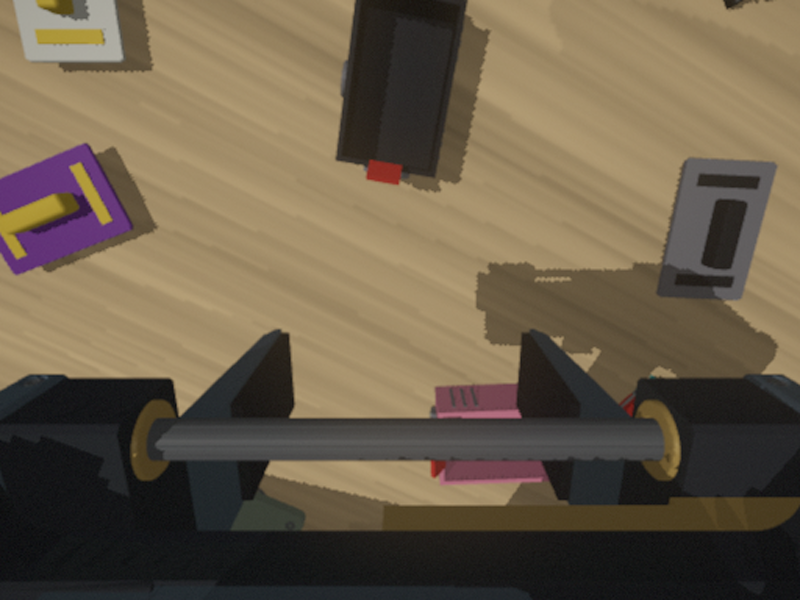

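The wrist view shows the box's near rim corners at (337,160) and (438,178), with its far end cut off. The white cover is at the upper left. I move so the cover is fully in view.

drive_tool(series=[[[0.0,0.05,-0.01],0,1],[[0.0,0.1,-0.02],0,1],[[0.0,0.15,-0.03],0,1],[[0.0,0.2,-0.04],0,1],[[0.0,0.245,-0.05],0,1],[[0.0,0.275,-0.05],0,1],[[0.0,0.28,-0.05],0,1],[[0.0,0.28,-0.05],0,1],[[0.0,0.28,-0.05],0,1]])

```text
time_s: 2.25
eef_pos: [0.4052, 0.2137, 0.192]
orientation: [3.053, 0.737, -0.001]
force: [-1.1, -0.2, -0.1]
gripper_width: 1.001
grasp_force: 0.0
```

```bash
python3 - <<'E'
from h import *
s,im,d=grab('wrist'); print(s['time_s'],s['eef_pos'],s['orientation'],s['joint_velocities'].round(3))
cv2.imwrite('pics/w2.png',cv2.resize(im,(800,600),interpolation=cv2.INTER_CUBIC))
E
```

```text
2.25 [0.40521937 0.21371698 0.19199027] [ 3.05284689e+00  7.37480837e-01 -5.95092693e-04] [-0.005 -0.008  0.004  0.002 -0.002  0.002]
```

View pics/w2.png

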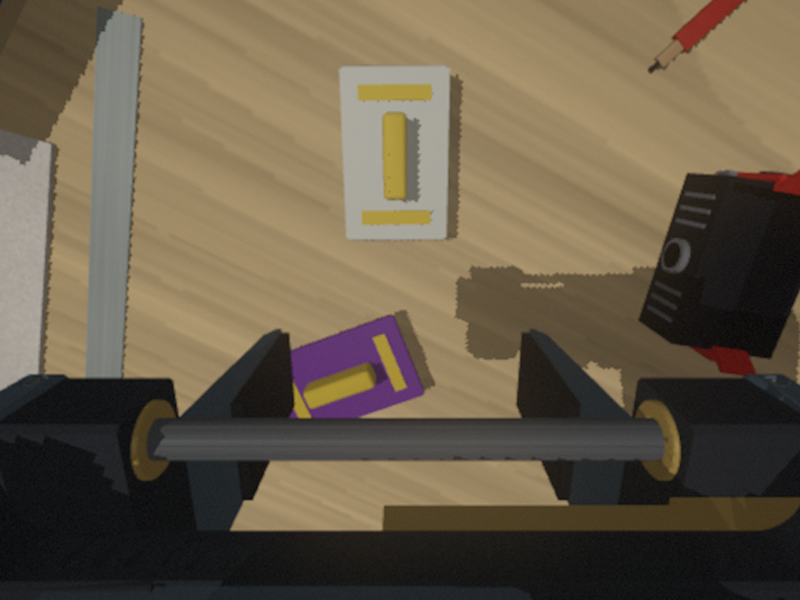

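The wrist view shows the white cover with corners at (341,67), (449,67), (448,239) and (347,240). The grip top is at (384–406, 112–199).

```bash
cat >> h.py <<'E'
def fit(n,C,z,k=.64):
    P=np.array([world(n,(u+.5)*k-.5,(v+.5)*k-.5,z=z)[:2] for u,v in C])
    c=P.mean(0); l=(P[0]+P[1]-P[2]-P[3])/2; w=(P[0]+P[3]-P[1]-P[2])/2
    print(c.round(4),np.linalg.norm(l).round(4),np.linalg.norm(w).round(4),np.degrees(np.arctan2(l[1],l[0])),np.degrees(np.arctan2(w[1],w[0])))
E
python3 - <<'E'
from h import *
fit('wrist',[(341,67),(449,67),(448,239),(347,240)],.022)
fit('wrist',[(384,112),(406,112),(405,199),(386,199)],.042)
print(world('wrist',395*.64,155*.64), world('wrist',360*.64,155*.64))
s=manip.get_state();print(cv2.Rodrigues(s['orientation'])[0].round(3))
E
```

```text
[0.4738 0.2543] 0.1159 0.0734 27.69326214700176 117.43342030981309
[0.4743 0.255 ] 0.055 0.0135 27.138082625332604 117.14313135447254
[0.47506312 0.25533859 0.04217208] [0.46368908 0.27766091 0.02099291]
[[ 0.89   0.456  0.   ]
 [ 0.456 -0.89  -0.001]
 [-0.     0.001 -1.   ]]
```

drive_tool(series=[[[0.035,0.02,-0.02],0,0.5],[[0.069,0.041,-0.05],0,0.5],[[0.069,0.041,-0.09],0,0.5],[[0.069,0.041,-0.125],0,0.5],[[0.069,0.041,-0.15],0,0.5],[[0.069,0.041,-0.16],0,0.5],[[0.069,0.041,-0.165],0,0.5],[[0.069,0.041,-0.165],0,0.5]])

```text
time_s: 3.1
eef_pos: [0.4745, 0.2562, 0.0276]
orientation: [-3.053, -0.74, -0.002]
force: [-0.7, 1.2, 1.0]
gripper_width: 0.499
grasp_force: 0.0
```

```bash
python3 - <<'E'
from h import *
s,im,d=grab('wrist'); print(s['eef_pos'],s['force'],s['gripper_width'])
cv2.imwrite('pics/w3.png',im[150:384])
E
```

```text
[0.47448153 0.25624715 0.02759673] [-0.71058874  1.1924109   1.04030876] 0.4989212659367006
```

View pics/w3.png

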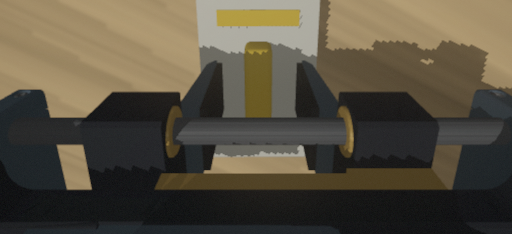

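The grip stands between the fingers, at (258,80) in the picture. I close and lift.

drive_tool(series=[[[0,0,-0.002],0,0],[[0,0,-0.002],0,0],[[0,0,-0.002],0,0],[[0,0,-0.002],0,0],[[0,0,-0.002],0,0],[[0,0,0.02],0,0],[[0,0,0.06],0,0],[[0,0,0.11],0,0],[[0,0,0.15],0,0],[[0,0,0.15],0,0]])

```text
time_s: 4.15
eef_pos: [0.4771, 0.2584, 0.183]
orientation: [-3.05, -0.741, -0.019]
force: [0.3, 0.4, -1.9]
gripper_width: 0.17
grasp_force: 30.0
```

drive_tool(series=[[[-0.01,-0.045,0],-2,0],[[-0.02,-0.09,0],-4,0],[[-0.03,-0.135,0],-6,0],[[-0.04,-0.18,0],-8,0],[[-0.05,-0.225,0],-10,0],[[-0.06,-0.265,0],-10,0],[[-0.064,-0.285,0],-10,0],[[-0.064,-0.287,0],-10,0],[[-0.064,-0.287,0],-10,0],[[-0.064,-0.287,0],-10,0]])

```text
time_s: 5.15
eef_pos: [0.4099, -0.0295, 0.1766]
orientation: [-3.105, -0.474, 0.001]
force: [-0.6, -0.2, -0.7]
gripper_width: 0.173
grasp_force: 30.0
```

```bash
python3 - <<'E'
from h import *
s,im,d=grab('wrist'); print(s['time_s'],s['eef_pos'],s['orientation'],s['joint_velocities'].round(3))
cv2.imwrite('pics/w4.png',cv2.resize(im,(800,600),interpolation=cv2.INTER_CUBIC))
E
```

```text
5.15 [ 0.40985255 -0.02951747  0.1765965 ] [-3.10509698e+00 -4.73714933e-01  9.23457098e-04] [ 0.012 -0.001 -0.004 -0.003  0.001  0.   ]
```

View pics/w4.png

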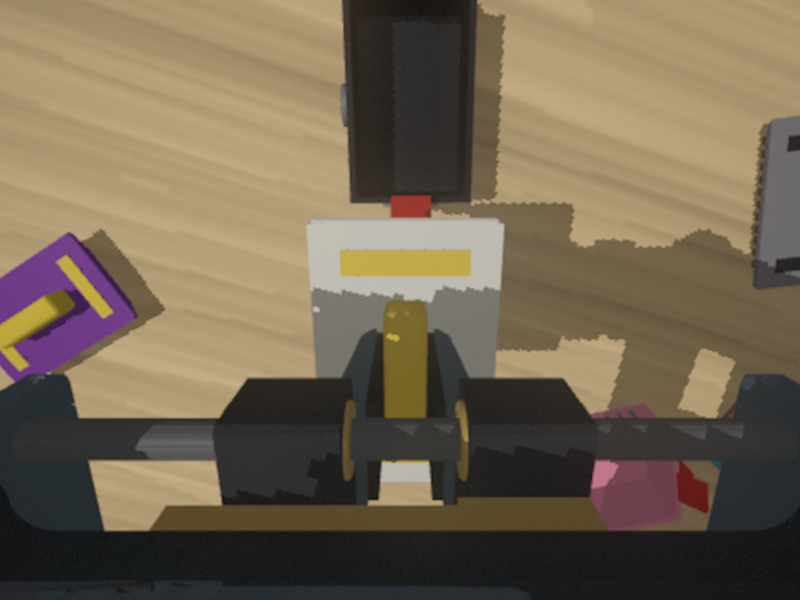

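The box's near rim corners are at (351,202) and (470,202), and its sides reach (344,0) and (476,0) at the top. The cover's front corners are at (307,221) and (503,221). I compute the offset relative to the held cover.

```bash
python3 - <<'E'
from h import *
g=lambda u,v,z:world('wrist',(u+.5)*.64-.5,(v+.5)*.64-.5,z=z)
s=manip.get_state()
def an(v): return np.degrees(np.arctan2(v[1],v[0]))
a,b,c,d=[g(*p,.05)[:2] for p in[(351,202),(470,202),(476,2),(344,2)]]
print('near w',np.linalg.norm(a-b),'ang',an(a-b)-90,'sides',an(d-a),an(c-b),np.linalg.norm(c-d))
th=np.radians((an(d-a)+an(c-b)+an(a-b)-90)/3);x=np.array([np.cos(th),np.sin(th)])
bc=(a+b)/2+.06*x; print('box',bc,np.degrees(th))
print('depth z plate',world('wrist',400*.64,240*.64), 'rim', [world('wrist',u*.64,v*.64)[2].round(4) for u,v in[(347,60),(351,150),(360,199),(473,100)]])
zp=world('wrist',320*.64,240*.64)[2]
e,f=g(307,221,zp)[:2],g(503,221,zp)[:2]
R=cv2.Rodrigues(s['orientation'])[0]; tx=R[:2,0]/np.linalg.norm(R[:2,0])
print('plate w',np.linalg.norm(e-f),'ang',an(e-f)-90,'tool ang',an(tx)); cc=(e+f)/2-.059*tx
print('cover',cc,'tcp',s['eef_pos'],'shift',bc-cc,'vs tcp',bc-s['eef_pos'][:2])
E
```

```text
near w 0.07500084195351443 ang 17.33229344266006 sides 17.436140858827137 17.907247297375548 0.07409282884498704
box [ 5.19231510e-01 -1.92550818e-04] 17.55856053295425
depth z plate [ 0.45754317 -0.01425506  0.17229997] rim [np.float64(0.0488), np.float64(0.0492), np.float64(0.0502), np.float64(0.0504)]
plate w 0.07302758646405481 ang 17.33349138045037 tool ang 17.383120410085578
cover [ 0.40887564 -0.03137195] tcp [ 0.4099425  -0.02939028  0.17669461] shift [0.11035587 0.0311794 ] vs tcp [0.10928901 0.02919773]
```

drive_tool(series=[[[0.035,0.01,0],0,0],[[0.075,0.021,0],0,0],[[0.11,0.031,0],0,0],[[0.11,0.031,-0.01],0,0],[[0.11,0.031,-0.04],0,0],[[0.11,0.031,-0.065],0,0],[[0.11,0.031,-0.08],0,0],[[0.11,0.031,-0.085],0,0],[[0.11,0.031,-0.085],0,0]])

```text
time_s: 6.1
eef_pos: [0.5191, 0.0013, 0.0913]
orientation: [-3.105, -0.474, 0.003]
force: [-0.0, 1.1, -0.9]
gripper_width: 0.174
grasp_force: 30.0
```

```bash
python3 - <<'E'
from h import *
s,im,d=grab('wrist'); print(s['time_s'],s['eef_pos'],s['orientation'],s['force'])
_,b,_=grab('scene')
w=cv2.resize(im[100:300,100:420],(800,500),interpolation=cv2.INTER_CUBIC)
cv2.imwrite('pics/w5.png',w)
cv2.imwrite('pics/s5.png',cv2.resize(b[140:260,210:370],(800,600),interpolation=cv2.INTER_CUBIC))
E
```

```text
6.1 [0.51907622 0.00132844 0.09129476] [-3.10527778 -0.47436625  0.00311192] [-0.03754577  1.05278692 -0.9019486 ]
```

View pics/w5.png

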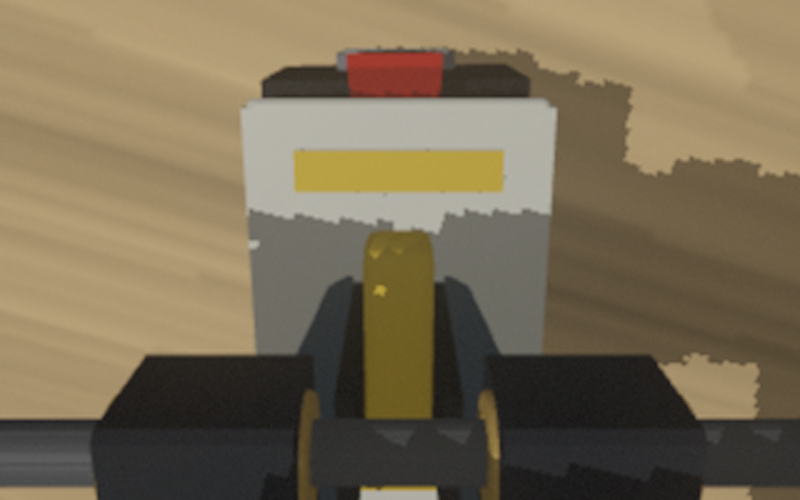

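View pics/s5.png

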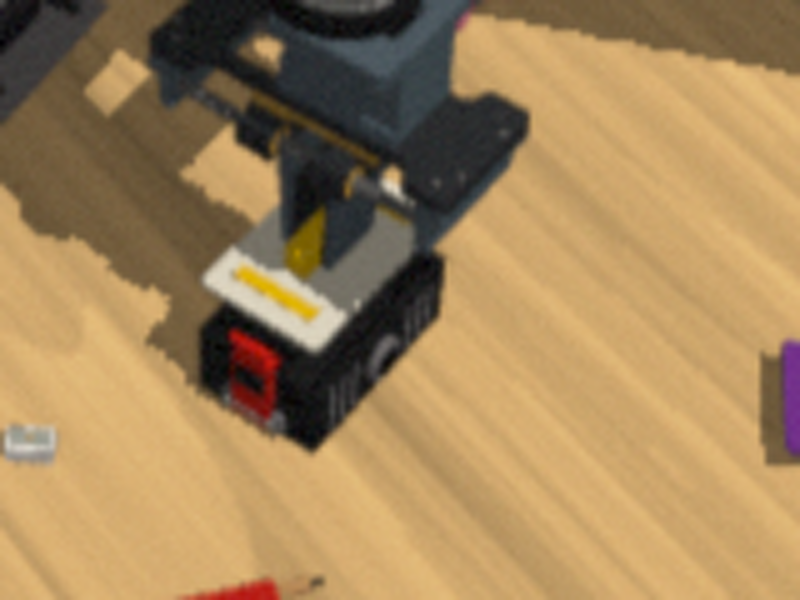

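The wrist crop shows the cover's front corners at (242,103) and (556,103). The box's far rim corners are at about (262,82) and (528,82), with the latch between them. The scene crop shows the cover hovering squarely above the box. I work out the remaining offset.

```bash
python3 - <<'E'
from h import *
g=lambda u,v,z:world('wrist',(u+.5)/2.5-.5+100,(v+.5)/2.5-.5+100,z=z)[:2]
f=np.load('wrist.npz');R=cv2.Rodrigues(f['o'])[0];T=R[:2,:2].T
a,b=[T@(g(u,82,.05)-f['p'][:2]) for u in(262,528)]
zp=world('wrist',300/2.5+100,130/2.5+100)[2]
c,d=[T@(g(u,103,zp)-f['p'][:2]) for u in(242,556)]
print(zp,a,b,c,d,'tool-frame box-cover',(a+b)/2-[.06,0]-(c+d)/2+[.059,0])
q=(a+b)/2-[.06,0]-(c+d)/2+[.059,0]; print('world',R[:2,:2]@q)
E
```

```text
0.08791973683731469 [ 0.05858088 -0.03695419] [0.05855982 0.03795135] [ 0.05770482 -0.03497793] [0.05768517 0.03819365] tool-frame box-cover [-0.00012464 -0.00110928]
world [-0.00045014  0.00102147]
```

drive_tool(series=[[[0,0.001,-0.004],0,0],[[0,0.001,-0.008],0,0],[[0,0.001,-0.012],0,0],[[0,0.001,-0.016],0,0],[[0,0.001,-0.019],0,0],[[0,0.001,-0.022],0,0],[[0,0.001,-0.022],0,0]])

```text
time_s: 6.9
eef_pos: [0.5191, 0.0016, 0.0696]
orientation: [3.106, 0.473, -0.003]
force: [-1.6, -0.9, 1.1]
gripper_width: 0.175
grasp_force: 30.0
```

drive_tool(series=[[[0,0,-0.002],0,0],[[0,0,-0.004],0,0],[[0,0,-0.005],0,0],[[0,0,-0.005],0,0]])

```text
time_s: 7.3
eef_pos: [0.5211, 0.0016, 0.0666]
orientation: [3.105, 0.473, 0.005]
force: [-2.3, -0.7, 8.3]
gripper_width: 0.171
grasp_force: 30.0
```

drive_tool(series=[[[0,0,-0.002],0,0],[[0,0,-0.004],0,0],[[0,0,-0.005],0,0],[[0,0,-0.005],0,0]])

```text
time_s: 7.7
eef_pos: [0.5199, 0.0018, 0.0596]
orientation: [-3.106, -0.472, -0.0]
force: [0.8, 0.1, -3.7]
gripper_width: 0.173
grasp_force: 30.0
```

drive_tool(series=[[[0,0,-0.001],0,0],[[0,0,-0.002],0,0],[[0,0,-0.003],0,0],[[0,0,-0.003],0,0]])

```text
time_s: 8.1
eef_pos: [0.5201, 0.0018, 0.0574]
orientation: [3.106, 0.473, 0.001]
force: [-0.3, -0.1, 2.4]
gripper_width: 0.174
grasp_force: 30.0
```

drive_tool(series=[[[0,0,-0.001],0,0],[[0,0,-0.002],0,0],[[0,0,-0.003],0,0],[[0,0,-0.003],0,0],[[0,0,-0.003],0,0]])

```text
time_s: 8.6
eef_pos: [0.5202, 0.0018, 0.0573]
orientation: [3.106, 0.473, 0.003]
force: [-6.8, -0.3, 22.8]
gripper_width: 0.172
grasp_force: 30.0
```

drive_tool(series=[[[-0.0005,0,0.0005],0,0],[[-0.001,0,0.001],0,0],[[-0.001,0,0.001],0,0],[[-0.001,0,0.001],0,0],[[-0.001,0,0.001],0,0]])

```text
time_s: 9.1
eef_pos: [0.5202, 0.0017, 0.0573]
orientation: [3.105, 0.473, 0.006]
force: [-2.1, -0.1, 15.0]
gripper_width: 0.176
grasp_force: 30.0
```

```bash
python3 - <<'E'
from h import *
s,im,d=grab('wrist'); print(s['time_s'],s['eef_pos'],s['orientation'],s['force'],s['moment'])
_,b,_=grab('scene')
w=cv2.resize(im[100:300,100:420],(640,400),interpolation=cv2.INTER_CUBIC)
e=cv2.resize(b[160:240,230:320],(450,400),interpolation=cv2.INTER_CUBIC)
cv2.imwrite('pics/f6.png',cv2.resize(np.hstack([w[:,150:500],e]),(800,400)))
for u,v in[(220,155),(300,155),(218,215),(300,215)]: print(world('wrist',u,v).round(4))
E
```

```text
9.1 [0.52019057 0.00174307 0.05731868] [3.10525097 0.4725989  0.00559084] [-2.10460603 -0.0520283  15.00272264] [ 0.03669145  0.71845003 -0.02986016]
[0.561  0.037  0.0545]
[ 0.5749 -0.0083  0.0532]
[0.5232 0.0284 0.0524]
[ 0.5389 -0.021   0.0534]
```

View pics/f6.png

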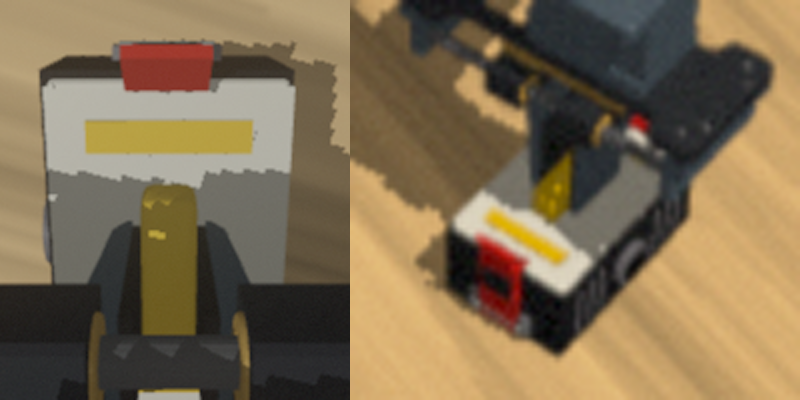

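The plate lies flat on the rim at about 0.0535 m, against the expected 0.054. The front latch is hooked over its edge at (167,68), the cover sits square, and it is pressed with a steady 15 N. I hand in.

```bash
python3 -c "
from cell import manip
print(manip.get_state()['force']); print(manip.job_done())"
```

```text
[-1.72261858  0.99702862 13.36775837]
the job is handed in; nothing more can be done
None
```

I set the new filter cover squarely on the dust box, pushed it past the latch resistance onto the rim, and handed in with the hand still pressing at about 13–15 N; I saw the front latch hooked over the edge, but the rear one only as a red tip, so I infer it snapped from the flat plate and firm stop.

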